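# Prove the two end switches of the jar shuttle track

## Task

The shuttle is off the jar track for cleaning, so prove its two end-of-travel roller switches by hand: push the roller arm on the robot's left sideways, away from the middle of the track, until it has clearly tripped, hold it there for a full second and let it spring back upright; then do the same with the roller arm on the robot's right. The switches are clamped somewhere along their bar, so each arm has to be felt for, and must never be bent far over towards its stop. Leave the three lidded jars standing around the track where they are.

Things in the scene. Friction and masses are not known exactly. Their poses are not given: they have to be found in the camera images.
- track: Fixed jar track: base 130 x 540 x 16 mm, guide rails (tops 50 mm above the counter), end blocks (71 mm). Origin: centre of underside; y along the track to its left end, x across it away from the robot, z up. One grey switch housing (34 x 36 mm, top 95 mm, at x = +36 mm) stands in each half, clamped by hand 85 to 155 mm from the middle: two independent distances, not measured.
- lane_mid (a point): Point above the middle of the track (track x = y = 0), 140 mm above the counter, the height of the rollers' centres. The space around it is free: closed fingers can come straight down to it. A wrench lies flat on the base below; it does not matter.
- left_arm (a joint): Left roller arm, rad: 0 upright at rest, grows leaning outwards (track +y; never inwards). Bar 60 mm long from the pivot (80 mm above counter, axis along x, at the housing's y) to the centre of a black roller, 22 mm across, x -14 to +4 mm. Sprung: 2 N at the roller to start, 4.5 N at 0.6 rad. Trips at 0.40 rad (23 mm after first touch), strained beyond 0.90 rad (47 mm), stop at 1.15.
- right_arm (a joint): Right roller arm, the mirror image of the left one: 0 upright at rest, grows leaning outwards (track -y); same sizes, spring, trip angle and strain limit.
- jar_a: Bystander: lidded glass jar, 72 mm across and 75 mm tall, beyond the track on its left half; origin at the centre of its underside.
- jar_b: Bystander: the same kind of jar, beyond the track on its right half; origin at the centre of its underside.
- jar_c: Bystander: the same kind of jar, on the robot's side of the track; origin at the centre of its underside.

How it is judged:
By the outcome, as a careful person would: the job done as asked, in the order asked, and still so for the second after the job is handed in, with the robot touching nothing.
It also fails if it takes over 64 s, if anything falls off the work surface, if the arm or the gripper's body presses on something with over 40 N, if the wrist force passes 120 N, or if a joint passes its speed limit or range.

## Robot

A 6-joint arm with a two-finger parallel gripper is mounted at the origin on the work surface. World frame = base frame: x ahead of the robot, y to its left, z up, the work surface at z = 0. Lengths are in m, angles in rad, forces in N, time in s.
With the tool pointing down it reaches from about 0.375 to 0.9 m from the base axis. Payload 3.1 kg.
Tool frame: the origin (TCP) lies midway between the tips of the shut fingers; the grasp point (between the pads) lies 19 mm behind it; z points along the fingers, y is the line along which they close (so a half turn about z gives the same grasp; the last joint's range is limited). The gripper opens to 85 mm and grips with 20 to 120 N. Pads are 22 mm wide; open, the fingers measure 114 mm over their backs; the gripper's body (76 mm by 85 mm) begins 54 mm behind the grasp point. The pads swing forward as they close: fully open they stand 13 mm farther back than shut.
Start: joints at [-1.369, 0.527, 1.433, -0, 1.181, -0.178], TCP at [0.232, -0.58, 0.231] pointing down, gripper open.
Joint ranges: [-3.08, 3.08], [-0.75, 2.2], [0.22, 2.44], [-1.43, 4.57], [0, 2.65], [-2.85, 2.85]. Speed limits (rad/s): [2.79, 2.79, 3.14, 3.14, 3.14, 3.14].

## Interface

Orientations are given as a unit quaternion [x, y, z, w].
In Python, from station import manip gives the robot as it stands.
- The arm moves only by the tool step_arm, never from a script. Its argument "targets" is text: rows parted by semicolons, each of 4 numbers parted by spaces: the shift along the tool's x, y, z in mm, then the turn about the tool's z in degrees. A call has 1 to 12 rows; each row is the pose to reach, as a shift and turn from the pose commanded when the call began, along the tool's axes at that moment; what a row does not reach only later rows make up. A row lasts 1/10 s, in which the tool goes at most 50 mm and 8.59 degrees, less where a joint would pass 70% of its speed; a pose out of reach is approached as far as the arm can. A call with a gripper value outside its range is refused whole. "gripper" is the closure, from 0 (fully open) to 1 (shut), set as the call begins (left out, the last holds). The fingers move at their own pace and stop on an object; "squeeze" is the grip in N (left out, the last holds). Time passes only in rows, so rows that repeat a pose let the fingers close. It gives the time, the measured TCP pose, the force, the opening and the grip force at its end, in the units of the state.
- manip.sense(): the state, without advancing time (a new reading comes with each control period).
- manip.snapshot(name): name is "side" or "top"; returns the picture (384x512x3 uint8, red, green, blue); there is no depth.
- manip.get_calibration(name): a dict with "fov_y" (degrees; the focal length in pixels is half the picture's height over the tangent of half this angle, whatever the lens; pixels are square), "cx", "cy" (the principal point, pixels), "extrinsics" (4x4, takes a point from camera to world coordinates). Camera axes: x right, y down, z forward; pixel columns grow to the right and rows downward; lengths in m; the calibration is good to about 2 mm. A picture is of the moment at which its call begins. get_calibration takes no time and is no camera call.
- manip.sign_off(): hands the job in; it is judged then, once.
Trained networks look in the newest picture that a camera, given by its name, has taken for a name from the list of things; names that differ only in an ending like _2 or _b are one class to them, and where a whole thing is asked for, a point or a joint stands for the part that bears it (a point fixed in the world has none). Each returns a list of dicts, best first, with "p" (0 to 1); they miss things now and then, are a little off and sometimes report something else, mostly with a low value. They report only what shows in the picture. A call takes as long as a camera call.
- manip.recognise(camera, query): "position" ([column, row] in pixels, amid what is visible of it).
- manip.masks_of(camera, query): "pixels" (384x512 bool, what is visible of it) and "position" ([column, row] in pixels, amid what is visible of it).
- manip.mark_of(camera, query): "position" ([column, row] in pixels: a listed point, or the origin of a listed thing).
The state is a dict: "t": time; "q": joint angles; "qd": joint speeds; "tau": joint torques, N m; "tcp_pos": TCP position; "tool_rot": TCP orientation; "force": force on the tool from outside, world axes, zero at the start; "ft_torque": the same for the moment, N m; "finger_gap": opening from 0.0 (shut) to 1.0 (fully open); "gripper_force": force on a finger pad.
Only numpy, scipy, OpenCV 4.12 (cv2) and the standard library are available. Lean on these libraries where they do the work, as an engineer would, in place of code of your own. Each camera call takes 0.05 s, during which the arm holds its last target. There are 200 camera calls.

## Working session

There is one attempt and no reset: what is moved stays moved. The work goes in short steps, Python scripts to look and compute and a tool call to move; the robot and the scene stay as the last step left them, time stands still between calls to the robot, and variables do not carry over. Pictures are saved under pics/ and viewed, at most 10 in all, crops included, and the job is handed in when it is done.

Besides the shell and the picture viewer there is one more tool, called after "Emit:" as a command line: name --argument value ..., lists and objects as JSON in quotes. step_arm: Moves the arm, as the interface text tells. Its arguments: {"type":"object","properties":{"targets":{"type":"string"},"gripper":{"type":"number"},"squeeze":{"type":"number"}},"required":["targets"]}

```bash
mkdir -p pics
cat > h.py <<'E'
import numpy as np, cv2
from station import manip
def cal(n):
    c=manip.get_calibration(n); f=192/np.tan(np.radians(c["fov_y"])/2); return c,f,np.array(c["extrinsics"])
def ray(n,p):
    c,f,E=cal(n); d=E[:3,:3]@np.array([(p[0]-c["cx"])/f,(p[1]-c["cy"])/f,1]); return E[:3,3],d
def atz(n,p,z):
    o,d=ray(n,p); return o+d*(z-o[2])/d[2]
def proj(n,X):
    c,f,E=cal(n); v=E[:3,:3].T@(np.array(X)-E[:3,3]); return np.array([c["cx"]+f*v[0]/v[2],c["cy"]+f*v[1]/v[2]])
E
python3 - <<'E'
from h import *
np.set_printoptions(precision=3,suppress=True)
s=manip.sense();print(s["t"],s["tcp_pos"],s["tool_rot"],s["force"])
ims=[]
for n in("top","side"):
    im=manip.snapshot(n);cv2.imwrite(f"pics/{n}0.png",im[:,:,::-1])
    print(n,cal(n)[1],cal(n)[2][:3])
    for q in("track","lane_mid","left_arm","right_arm","jar_a"):
        for r in manip.mark_of(n,q): print(q,"mark",np.round(r["p"],2),r["position"],atz(n,r["position"],{"track":0,"lane_mid":.14,"left_arm":.08,"right_arm":.08,"jar_a":0}[q]))
    for q in("left_arm",):
        for r in manip.recognise(n,q): print(q,"rec",np.round(r["p"],2),r["position"],atz(n,r["position"],.14))
E
```

```text
0.0 [ 0.232 -0.579  0.23 ] [ 0.982  0.189  0.    -0.001] [-0.008  0.14   0.194]
top 365.919181819516 [[ 0.027 -0.982  0.185  0.455]
 [-1.    -0.027  0.005  0.029]
 [ 0.    -0.186 -0.983  0.744]]
track mark 0.79 [249.7, 209.9] [0.554 0.045 0.   ]
lane_mid mark 0.93 [250.9, 196.4] [0.558 0.041 0.14 ]Traceback (most recent call last):
  File "<stdin>", line 9, in <module>
ValueError: it knows: jar, lane_mid, track
```

View pics/top0.png

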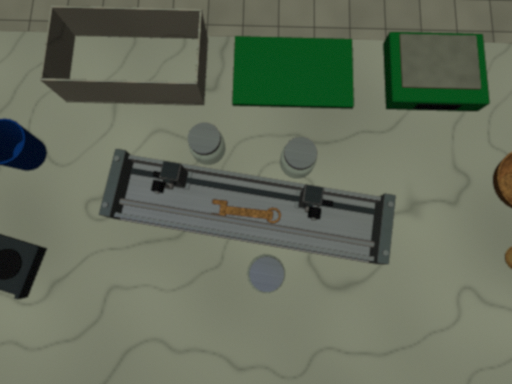

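The top view shows the track from its left end block at about (115,183) to its right one at about (383,228). The housings are at (173,173) and (312,196), with black rollers at about (157,185) and (314,212). The jars are at (206,140), (299,155) and (266,273).

Run:
```python
from h import *
np.set_printoptions(precision=3,suppress=True)
im=cv2.imread("pics/top0.png");cv2.imwrite("pics/top_crop.png",cv2.resize(im[120:300,90:410],None,fx=2.5,fy=2.5,interpolation=cv2.INTER_CUBIC))
for n in("top","side"):
    im=manip.snapshot(n);cv2.imwrite(f"pics/{n}1.png",im[:,:,::-1])
    print(n,cal(n)[1],cal(n)[2][:3])
    for q,z in(("track",0),("lane_mid",.14),("jar",0)):
        for r in manip.mark_of(n,q): print(q,"mark",np.round(r["p"],2),r["position"],atz(n,r["position"],z))
for q in("left_arm","right_arm"):
  try:
    for r in manip.recognise("top",q): print(q,r)
  except Exception as e: print(e)
for r in manip.masks_of("top","track"):
    print(r["p"],r["pixels"].sum())
```

```text
top 365.919181819516 [[ 0.027 -0.982  0.185  0.455]
 [-1.    -0.027  0.005  0.029]
 [ 0.    -0.186 -0.983  0.744]]
track mark 0.73 [247.8, 206.9] [0.56  0.049 0.   ]
lane_mid mark 0.88 [249.5, 196.7] [0.558 0.043 0.14 ]
jar mark 0.98 [212.0, 150.6] [0.678 0.128 0.   ]
jar mark 0.81 [260.9, 268.9] [0.437 0.019 0.   ]
jar mark 0.73 [294.0, 160.6] [ 0.661 -0.045  0.   ]
side 482.0283589797382 [[ 0.97  -0.188  0.156  0.418]
 [-0.244 -0.72   0.65  -0.631]
 [-0.01  -0.668 -0.744  0.862]]
track mark 0.95 [242.0, 225.8] [0.551 0.041 0.   ]
lane_mid mark 0.69 [242.6, 179.2] [0.559 0.052 0.14 ]
jar mark 0.9 [292.7, 249.7] [ 0.643 -0.052  0.   ]
jar mark 0.71 [284.9, 186.8] [ 0.681  0.133 -0.   ]
jar mark 0.67 [192.7, 250.0] [0.431 0.003 0.   ]
left_arm {'position': [158.9, 184.3], 'p': 0.52}
right_arm {'position': [317.2, 211.0], 'p': 0.56}
0.82 18579
```

View pics/top_crop.png

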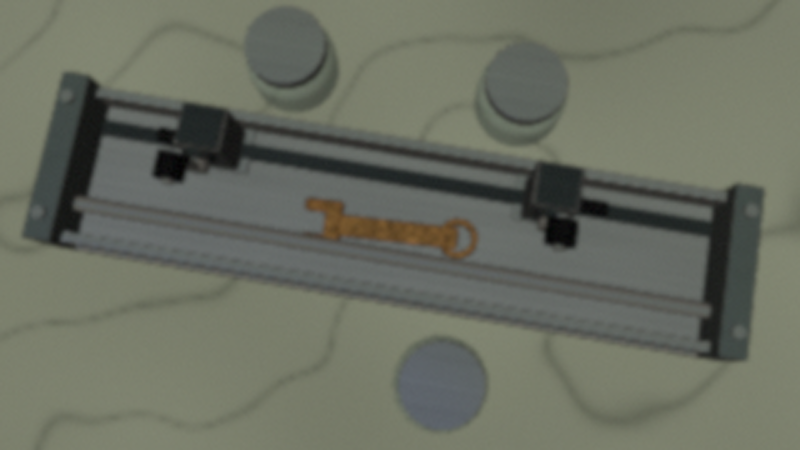

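View pics/side1.png

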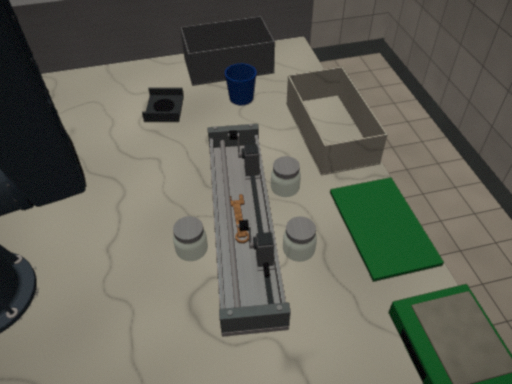

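The crop shows the end-block screws at (67,95), (37,212), (752,210) and (739,332), and the rollers at (169,165) and (561,233). The side view agrees: the track runs from (233,132) to (253,315), and the rollers are visible beside the housings.

Run:
```python
from h import *
np.set_printoptions(precision=4,suppress=True)
C=lambda x,y:((x+.5)/2.5+90-.5,(y+.5)/2.5+120-.5)
P=[atz("top",C(*p),.071) for p in((67,95),(37,212),(752,210),(739,332))]
L=(P[0]+P[1])/2;R=(P[2]+P[3])/2
print(P,np.linalg.norm(L-R))
v=(L-R)[:2];v/=np.linalg.norm(v);u=np.array([v[1],-v[0]]);c=((L+R)/2)[:2]
print("yaw",np.degrees(np.arctan2(u[1],u[0])),"centre",c)
for p in((169,165),(561,233)):
    X=atz("top",C(*p),.147)[:2]-c;print("roller track xy",u@X,v@X)
for p in((203,124),(558,187)):
    X=atz("top",C(*p),.095)[:2]-c;print("housing track xy",u@X,v@X)
s=manip.sense()
from scipy.spatial.transform import Rotation as Ro
print(s["t"],s["q"],Ro.from_quat(s["tool_rot"]).as_matrix())
Rm=Ro.from_quat(s["tool_rot"]).as_matrix()
tgt=np.r_[c,.25];print("shift mm",Rm.T@(tgt-s["tcp_pos"])*1000)
```

```text
[array([0.6377, 0.2998, 0.071 ]), array([0.5474, 0.3132, 0.071 ]), array([ 0.5633, -0.2179,  0.071 ]), array([ 0.4735, -0.2049,  0.071 ])] 0.5231839946218436
yaw -8.144022978608556 centre [0.5555 0.0476]
roller track xy -0.005897313406960843 0.14974250860420937
roller track xy -0.007010759861131285 -0.1137864287081509
housing track xy 0.03601595033483679 0.14780843227780904
housing track xy 0.03345090948296216 -0.11408974147101661
0.7 [-1.3685  0.5274  1.4327 -0.      1.1814 -0.1785] [[ 0.9284  0.3717  0.    ]
 [ 0.3717 -0.9284 -0.0001]
 [-0.      0.0001 -1.    ]]
shift mm [ 533.3658 -462.6891  -18.6964]
```

Both housings agree with their rollers (left about +149 mm, right about −114 mm, x = +36 mm as specified). I'll shut the fingers and travel to the middle of the lane.

Emit:
step_arm --targets "15 -13 0 3; 45 -40 0 6; 75 -66 0 9; 108 -95 0 12; 142 -125 0 16; 176 -154 0 20; 210 -184 0 24; 244 -214 0 28; 278 -244 0 30; 312 -274 0 30; 335 -294 0 30; 345 -303 0 30" --gripper 1 --squeeze 20

```text
t: 1.9
tcp_pos: [0.4407, -0.1682, 0.2316]
tool_rot: [0.998, -0.07, 0.0, -0.0]
force: [0.3, -0.9, -0.5]
finger_gap: 0.001
gripper_force: 0.0
```

```bash
cat >> h.py <<'E'
from scipy.spatial.transform import Rotation as Ro
a=np.radians(-8.14);U=np.array([np.cos(a),np.sin(a)]);V=np.array([-U[1],U[0]]);c=np.array([.5555,.0476])
def st():
    s=manip.sense();M=Ro.from_quat(s["tool_rot"]).as_matrix();d=np.array(s["tcp_pos"][:2])-c;F=np.array(s["force"])
    print("t",round(s["t"],2),"track xy mm",(U@d*1000).round(1),(V@d*1000).round(1),"z",round(s["tcp_pos"][2]*1000,1),"F u,v,z",(U@F[:2]).round(2),(V@F[:2]).round(2),F[2].round(2),"gap",s["finger_gap"],"toolx heading",np.degrees(np.arctan2(M[1,0],M[0,0])).round(2),"vz",M[:,2].round(3),"q",np.round(s["q"],2))
    return s,M
E
python3 -c "
from h import *
s,M=st()
print(M.T@(np.r_[c-.005*U,.2]-s['tcp_pos'])*1000)"
```

```text
t 1.9 track xy mm -83.1 -229.9 z 231.6 F u,v,z 0.45 -0.84 -0.5 gap 0.0007173478329991355 toolx heading -8.0 vz [ 0.  0. -1.] q [-0.6   0.32  1.81  0.    1.01  1.11]
[  78.6305919  -229.6784432    31.65831749]
```

Emit:
step_arm --targets "10 -30 0 0; 24 -70 0 0; 40 -115 0 0; 56 -160 10 0; 70 -200 20 0; 78 -225 30 0; 78 -230 50 0; 78 -230 75 0; 78 -230 95 0; 78 -230 105 0; 78 -230 109 0; 78 -230 109 0"

```text
t: 3.1
tcp_pos: [0.5502, 0.0454, 0.1223]
tool_rot: [0.997, -0.072, -0.0, 0.0]
force: [-0.1, -0.0, 0.3]
finger_gap: -0.0
gripper_force: 0.0
```

```bash
python3 -c "
from h import *
st();cv2.imwrite('pics/side2.png',cv2.resize(manip.snapshot('side')[80:340,130:390,::-1],None,fx=2.2,fy=2.2))"
```

```text
t 3.1 track xy mm -5.0 -3.0 z 122.3 F u,v,z -0.13 -0.03 0.27 gap -7.966432366877058e-05 toolx heading -8.22 vz [-0. -0. -1.] q [-0.12  0.58  1.71 -0.    0.84  1.59]
```

View pics/side2.png

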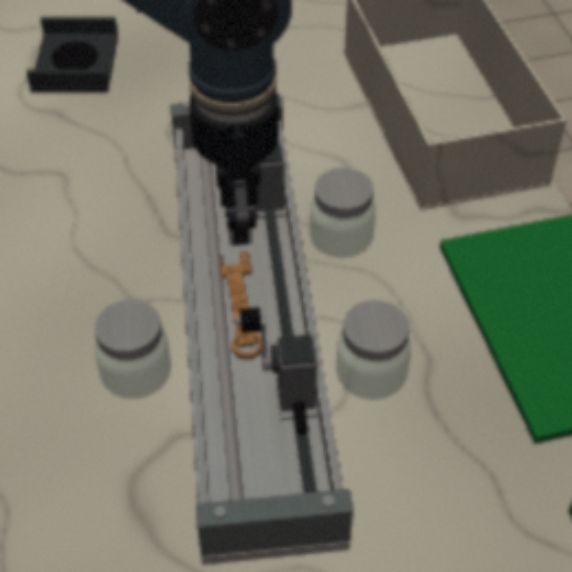

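The closed fingers are at (238,238) in the crop, over the lane between the two rollers, and clear of everything. I'll feel for the left roller, moving along tool −y.

Emit:
step_arm --targets "0 -20 0 0; 0 -45 0 0; 0 -70 0 0; 0 -90 0 0; 0 -100 0 0; 0 -106 0 0; 0 -109 0 0; 0 -110 0 0; 0 -110 0 0; 0 -110 0 0"

```text
t: 4.15
tcp_pos: [0.5656, 0.1541, 0.1223]
tool_rot: [0.997, -0.072, -0.0, 0.0]
force: [0.8, -0.2, -0.4]
finger_gap: 0.001
gripper_force: 0.0
```

Emit:
step_arm --targets "0 -2 0 0; 0 -4 0 0; 0 -5 0 0; 0 -5 0 0; 0 -5 0 0"

```text
t: 4.65
tcp_pos: [0.5663, 0.1598, 0.1223]
tool_rot: [0.997, -0.071, -0.0, 0.0]
force: [-0.4, 0.3, 0.6]
finger_gap: -0.001
gripper_force: 0.0
```

Emit:
step_arm --targets "0 -2 0 0; 0 -4 0 0; 0 -4 0 0; 0 -4 0 0"

```text
t: 5.05
tcp_pos: [0.5669, 0.1638, 0.1223]
tool_rot: [0.997, -0.071, 0.0, -0.0]
force: [0.6, 0.9, -0.3]
finger_gap: -0.001
gripper_force: 0.0
```

Emit:
step_arm --targets "0 -2 0 0; 0 -4 0 0; 0 -4 0 0; 0 -4 0 0"

```text
t: 5.45
tcp_pos: [0.5674, 0.1677, 0.1223]
tool_rot: [0.997, -0.071, 0.0, 0.0]
force: [1.2, 0.3, 0.3]
finger_gap: 0.001
gripper_force: 0.0
```

```bash
python3 -c "
from h import *
st()"
```

```text
t 5.45 track xy mm -5.2 120.6 z 122.3 F u,v,z 1.15 0.43 0.25 gap 0.0009369930004811918 toolx heading -8.17 vz [ 0. -0. -1.] q [ 0.1   0.63  1.61 -0.    0.9   1.81]
```

Emit:
step_arm --targets "0 -2 0 0; 0 -3 0 0; 0 -3 0 0; 0 -3 0 0"

```text
t: 5.85
tcp_pos: [0.5678, 0.1706, 0.1223]
tool_rot: [0.997, -0.071, -0.0, 0.0]
force: [-0.5, 0.1, -1.2]
finger_gap: 0.002
gripper_force: 0.0
```

Emit:
step_arm --targets "0 -2 0 0; 0 -3 0 0; 0 -3 0 0; 0 -3 0 0"

```text
t: 6.25
tcp_pos: [0.5682, 0.1732, 0.1223]
tool_rot: [0.997, -0.071, -0.0, 0.0]
force: [-0.2, -3.0, 0.3]
finger_gap: 0.001
gripper_force: 1.0
```

Emit:
step_arm --targets "0 -2 0 0; 0 -3 0 0; 0 -3 0 0; 0 -3 0 0"

```text
t: 6.65
tcp_pos: [0.5688, 0.1765, 0.1224]
tool_rot: [0.997, -0.071, 0.0, 0.0]
force: [0.0, -2.7, 2.3]
finger_gap: -0.003
gripper_force: 1.2
```

Emit:
step_arm --targets "0 -2 0 0; 0 -3 0 0; 0 -3 0 0; 0 -3 0 0"

```text
t: 7.05
tcp_pos: [0.5692, 0.1796, 0.1223]
tool_rot: [0.997, -0.071, 0.0, -0.0]
force: [-0.8, -2.4, 2.0]
finger_gap: 0.001
gripper_force: 1.3
```

First touch was at track y ≈ 125 mm, as expected, and travel so far is about 8 mm. I'll push to about 28 mm, check, then go to about 35 mm.

Emit:
step_arm --targets "0 -4 0 0; 0 -8 0 0; 0 -12 0 0; 0 -16 0 0; 0 -19 0 0; 0 -20 0 0; 0 -20 0 0"

```text
t: 7.75
tcp_pos: [0.5713, 0.1991, 0.1216]
tool_rot: [0.997, -0.071, -0.001, 0.001]
force: [-0.1, -4.9, -4.0]
finger_gap: 0.003
gripper_force: 2.4
```

Emit:
step_arm --targets "0 -3 0 0; 0 -6 0 0; 0 -7 0 0; 0 -7 0 0; 0 -7 0 0"

```text
t: 8.25
tcp_pos: [0.5719, 0.2057, 0.1217]
tool_rot: [0.997, -0.071, -0.001, 0.001]
force: [-1.7, -5.8, -1.5]
finger_gap: 0.0
gripper_force: 2.5
```

```bash
python3 -c "
from h import *
st();cv2.imwrite('pics/side3.png',cv2.resize(manip.snapshot('side')[110:240,180:320,::-1],None,fx=4,fy=4,interpolation=2));print([r for r in manip.recognise('side','left_arm')])"
```

```text
t 8.25 track xy mm -6.2 158.9 z 121.7 F u,v,z -0.83 -5.95 -1.46 gap 0.0002843632494365236 toolx heading -8.16 vz [-0.003 -0.001 -1.   ] q [ 0.16  0.64  1.57 -0.    0.93  1.88]
[{'position': [241.0, 152.8], 'p': 0.39}]
```

View pics/side3.png

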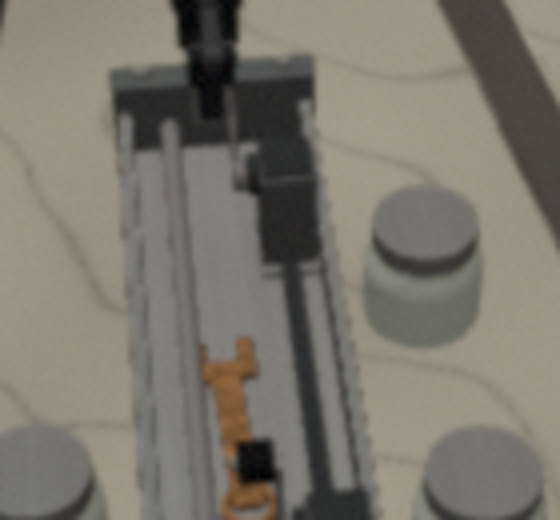

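The crop shows the left arm's bar leaning outward behind the fingers at about (235,130), bent by travel of about 34 mm (about 0.6 rad). I'll hold for 1.6 s, then release gently.

Emit:
step_arm --targets "0 0 0 0; 0 0 0 0; 0 0 0 0; 0 0 0 0; 0 0 0 0; 0 0 0 0; 0 0 0 0; 0 0 0 0; 0 0 0 0; 0 0 0 0; 0 0 0 0; 0 0 0 0"

```text
t: 9.55
tcp_pos: [0.5719, 0.2057, 0.1217]
tool_rot: [0.997, -0.071, -0.001, 0.001]
force: [-0.3, -5.8, -1.7]
finger_gap: 0.002
gripper_force: 2.5
```

Emit:
step_arm --targets "0 0 0 0; 0 0 0 0; 0 2 0 0; 0 6 0 0; 0 11 0 0; 0 17 0 0; 0 23 0 0; 0 29 0 0; 0 35 0 0; 0 42 0 0; 0 60 0 0; 0 80 0 0"

```text
t: 10.75
tcp_pos: [0.5616, 0.1272, 0.1222]
tool_rot: [0.997, -0.071, 0.0, -0.001]
force: [-0.7, 0.0, -0.2]
finger_gap: -0.004
gripper_force: 0.0
```

Emit:
step_arm --targets "0 30 0 0; 0 60 0 0; 0 90 0 0; 0 115 0 0; 0 135 0 0; 0 150 0 0; 0 158 0 0; 0 160 0 0; 0 160 0 0; 0 160 0 0"

```text
t: 11.75
tcp_pos: [0.5389, -0.0306, 0.1223]
tool_rot: [0.997, -0.071, -0.0, -0.0]
force: [-0.4, 0.5, -0.9]
finger_gap: 0.001
gripper_force: 0.0
```

```bash
python3 -c "
from h import *
st();cv2.imwrite('pics/side4.png',cv2.resize(manip.snapshot('side')[110:310,170:330,::-1],None,fx=3,fy=3,interpolation=2));manip.snapshot('top');print(manip.recognise('top','left_arm'))"
```

```text
t 11.75 track xy mm -5.4 -79.7 z 122.3 F u,v,z -0.51 0.42 -0.93 gap 0.0010054404469502722 toolx heading -8.13 vz [ 0.  0. -1.] q [-0.26  0.57  1.75  0.    0.82  1.45]
[{'position': [160.1, 188.3], 'p': 0.47}]
```

View pics/side4.png

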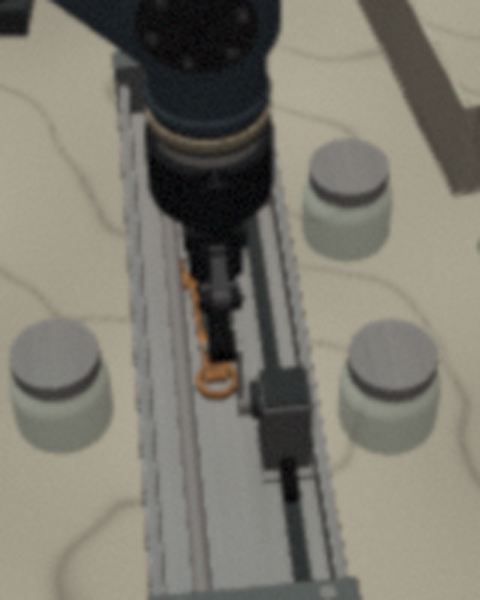

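The roller arm on the right shows at (220,345) in the crop, upright and directly in front of the fingers. The left arm is back where it was. Now I'll feel for the right roller.

Emit:
step_arm --targets "0 2 0 0; 0 4 0 0; 0 4 0 0; 0 4 0 0"

```text
t: 12.3
tcp_pos: [0.5383, -0.0354, 0.1223]
tool_rot: [0.997, -0.071, 0.0, -0.0]
force: [-0.0, -0.0, -0.2]
finger_gap: 0.003
gripper_force: 0.0
```

Emit:
step_arm --targets "0 2 0 0; 0 3 0 0; 0 3 0 0; 0 3 0 0"

```text
t: 12.7
tcp_pos: [0.5378, -0.0383, 0.1223]
tool_rot: [0.997, -0.071, -0.0, -0.0]
force: [0.7, 0.4, 0.9]
finger_gap: -0.002
gripper_force: 0.0
```

Emit:
step_arm --targets "0 2 0 0; 0 3 0 0; 0 3 0 0; 0 3 0 0"

```text
t: 13.1
tcp_pos: [0.5374, -0.0409, 0.1223]
tool_rot: [0.997, -0.071, 0.0, -0.0]
force: [0.4, 2.2, 0.5]
finger_gap: 0.002
gripper_force: 1.0
```

Emit:
step_arm --targets "0 2 0 0; 0 3 0 0; 0 3 0 0; 0 3 0 0"

```text
t: 13.5
tcp_pos: [0.537, -0.0442, 0.1224]
tool_rot: [0.997, -0.071, 0.0, -0.0]
force: [-0.7, 2.4, 1.9]
finger_gap: -0.002
gripper_force: 1.2
```

Emit:
step_arm --targets "0 2 0 0; 0 3 0 0; 0 3 0 0; 0 3 0 0"

```text
t: 13.9
tcp_pos: [0.5366, -0.0472, 0.1223]
tool_rot: [0.997, -0.071, 0.0, -0.0]
force: [0.4, 2.9, 1.0]
finger_gap: -0.0
gripper_force: 1.3
```

```bash
python3 -c "
from h import *
st()"
```

```text
t 13.9 track xy mm -5.3 -96.5 z 122.3 F u,v,z 0.02 2.92 1.0 gap -0.00033788352133951125 toolx heading -8.19 vz [ 0.  0. -1.] q [-0.3   0.57  1.75  0.    0.82  1.42]
```

This is the same pattern as on the left: first touch at track y ≈ −89 mm and travel now about 7.5 mm. I'll repeat the 27 mm push.

Emit:
step_arm --targets "0 4 0 0; 0 8 0 0; 0 12 0 0; 0 16 0 0; 0 19 0 0; 0 20 0 0; 0 20 0 0"

```text
t: 14.6
tcp_pos: [0.5331, -0.0667, 0.1218]
tool_rot: [0.997, -0.072, -0.001, -0.0]
force: [1.7, 4.4, -3.5]
finger_gap: -0.003
gripper_force: 2.5
```

Emit:
step_arm --targets "0 3 0 0; 0 6 0 0; 0 7 0 0; 0 7 0 0; 0 7 0 0"

```text
t: 15.1
tcp_pos: [0.5318, -0.0732, 0.1219]
tool_rot: [0.997, -0.072, -0.001, -0.001]
force: [1.9, 5.9, -2.1]
finger_gap: -0.001
gripper_force: 2.5
```

Emit:
step_arm --targets "0 0 0 0; 0 0 0 0; 0 0 0 0; 0 0 0 0; 0 0 0 0; 0 0 0 0; 0 0 0 0; 0 0 0 0; 0 0 0 0; 0 0 0 0; 0 0 0 0; 0 0 0 0"

```text
t: 16.3
tcp_pos: [0.5319, -0.0732, 0.1219]
tool_rot: [0.997, -0.071, -0.001, -0.001]
force: [0.9, 5.9, -1.2]
finger_gap: 0.001
gripper_force: 2.5
```

```bash
python3 -c "
from h import *
st();cv2.imwrite('pics/side5.png',cv2.resize(manip.snapshot('side')[110:310,170:330,::-1],None,fx=3,fy=3,interpolation=2))"
```

```text
t 16.3 track xy mm -6.3 -122.9 z 121.9 F u,v,z 0.07 6.0 -1.18 gap 0.0012824631398768277 toolx heading -8.2 vz [-0.002  0.001 -1.   ] q [-0.35  0.57  1.75  0.    0.82  1.37]
```

View pics/side5.png

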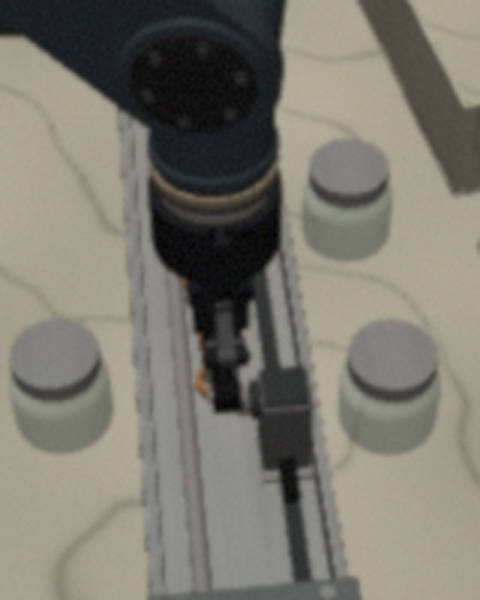

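The roller has moved down to about (228,397) in the crop, so the arm is leaning outward at about 34 mm of travel. Now I'll hold a little more, release, return to the middle and rise clear.

Emit:
step_arm --targets "0 0 0 0; 0 0 0 0; 0 -2 0 0; 0 -6 0 0; 0 -11 0 0; 0 -17 0 0; 0 -23 0 0; 0 -29 0 0; 0 -35 0 0; 0 -42 0 0; 0 -60 0 0; 0 -80 0 0"

```text
t: 17.55
tcp_pos: [0.5442, 0.0052, 0.1222]
tool_rot: [0.997, -0.072, -0.0, 0.0]
force: [-0.0, -0.4, 0.1]
finger_gap: 0.002
gripper_force: 0.0
```

Emit:
step_arm --targets "0 -20 0 0; 0 -35 0 0; 0 -40 -10 0; 0 -40 -40 0; 0 -40 -75 0; 0 -40 -100 0; 0 -40 -115 0; 0 -40 -120 0; 0 -40 -120 0; 0 -40 -120 0; 0 -40 -120 0; 0 -40 -120 0"

```text
t: 18.75
tcp_pos: [0.5492, 0.0449, 0.2413]
tool_rot: [0.997, -0.071, -0.001, -0.0]
force: [-0.6, -0.4, -1.1]
finger_gap: 0.002
gripper_force: 0.0
```

```bash
python3 -c "
from h import *
st();cv2.imwrite('pics/side6.png',cv2.resize(manip.snapshot('side')[100:350,150:350,::-1],None,fx=2.4,fy=2.4,interpolation=2))
manip.snapshot('top');print([manip.recognise('top',q) for q in('left_arm','right_arm','jar')])"
```

```text
t 18.75 track xy mm -5.8 -3.6 z 241.3 F u,v,z -0.54 -0.5 -1.09 gap 0.0018371473045146495 toolx heading -8.19 vz [-0.002  0.    -1.   ] q [-0.12  0.42  1.61 -0.    1.12  1.59]
[[{'position': [165.0, 187.1], 'p': 0.57}], [{'position': [247.8, 216.0], 'p': 0.46}], [{'position': [265.1, 262.9], 'p': 0.9}]]
```

View pics/side6.png

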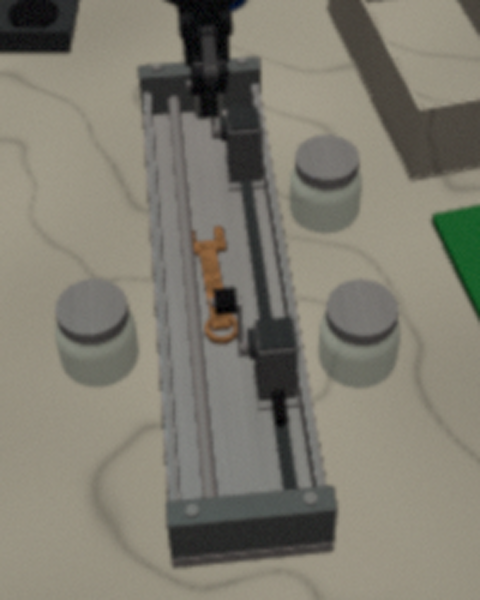

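The right roller is upright at (225,300), at its original place. All three jars stand where they were, the left arm was seen sprung back earlier, and the robot is clear.

```bash
python3 -c "
from station import manip
print(manip.sign_off())"
```

```text
the job is handed in; nothing more can be done
None
```

I pushed the left roller arm and then the right about 34 mm (about 0.6 rad), held each past its trip point for over a second, and let it spring back; the jars were not touched, and the job was handed in at about 19 s.

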